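# Pack the sweet-making tools into their foam-lined case

### The job

The class is over: put the leaf mould, the square flower mould and the branding iron from the mat back into their own cutouts in the foam of the open tool case, moulds upright with the carved face up, the iron's brass head in its head end, and press each one down through the snug foam until it rests fully home on the floor of its cutout all along. Do not push about or knock over anything else on the table: the jar, the wedge stick, the bowl, the plates of sweets, the water bottle.

Things in the scene. Friction and masses are not known exactly. Their poses are not given: they have to be found in the camera images.
- case: Open clamshell tool case, fixed on the table, on its left or right half. Origin: centre of the underside of its base half. x points away from the robot towards the hinge, y to the left along the case, z up; turned by up to about 0.25 rad. Base half 206 mm (x) by 286 mm (y), rim 52 mm high. Latches and a carrying handle stand up to 18 mm out of the near side, lower than 47 mm.
- foam (a point): Centre of the foam's top in the base half, 45 mm above the table; dark grey foam with teal-floored cutouts. Soft lips line the cutouts, 1.5 mm inside the tool's outline on each side. They slope outwards at the top (a funnel that takes a tool up to 3 mm off) and yield up to 4 mm, and grip: a tool stays high under its own weight and needs a push of about 6 to 15 N to go down to the floor.
- cutter_tin (a point): Middle of the top of a round steel tin of cutters, 46 mm diameter, 19 mm above the foam, already home in its cutout and fixed there, at case x -42, y -102 mm.
- lid (a point): Centre of the rim plane of the lid half, which lies open flat on the table behind the base, fixed: 206 by 286 mm and 52 mm high, egg-crate foam inside, centre at case x +213 mm.
- leaf_pocket (a point): Centre of the floor of the rectangular cutout for the leaf mould, 19 mm below the foam top (26 mm above the table), at case x -42, y +68 mm. Axes are the case's: the mould's 46 mm side lies along x, its 84 mm side along y (either way round). When home the mould stands 21 mm out of the foam.
- square_pocket (a point): Centre of the floor of the square cutout for the square mould, 19 mm below the foam top, sides along the case's x and y, at case x -42, y -32 mm. The mould fits at any quarter turn and stands 21 mm out of the foam when home. The tin is 19 mm from its -y side, the leaf mould's place 30 mm from its +y side: fingers have room on its -x and +x sides.
- iron_slot (a point): Point on the floor of the branding iron's slot below the middle of its steel shaft when home, at case x +48, y +28 mm; floor 22 mm below the foam top. The slot runs along the case's y, brass head towards +y. Here it widens into a finger recess, 70 mm along x, 44 mm along y, floor 35 mm below the foam top. When home, the iron's top stands 4 mm above the foam.
- iron_slot_head (a point): Point on the slot's floor below the middle of the iron's brass head when it is home, 45 mm along the case's +y from iron_slot. Foam lips hold the iron by its head and by its handle.
- leaf_mould_mid (a point): Hard wood sweet mould, a block with rounded edges, 46 (own x) by 84 (own y) mm, 40 mm tall, with a long leaf carved in the top, standing upright on the mat at the start (carved face up). The point is its centre, half-way up (20 mm above its underside). Its z axis points up; x is across its 46 mm width, y along its 84 mm length. About 130 g.
- square_mould_mid (a point): Hard wood sweet mould, a block with rounded edges, 56 by 56 mm, 40 mm tall, with a five-petalled flower carved in the top, standing upright on the mat at the start (carved face up). The point is its centre, half-way up (20 mm above its underside). Its z axis points up; x and y are square to its sides. About 110 g.
- iron_grip (a point): Middle of the steel shaft of the hand branding iron, which lies flat on the mat: the place to pinch it, 13 mm above its underside. The iron's x axis runs along it towards the brass head. Steel shaft 10 mm diameter from x -30 to +30 mm; brass head, 26 mm square section, from x +30 to +60 mm; wooden handle, 26 mm diameter, from x -116 to -30 mm. About 160 g, its centre of mass about 10 mm from this point towards the head.
- iron_head (a point): Centre of the iron's brass head (45 mm from iron_grip along the iron's x); its top is 13 mm above.
- iron_handle (a point): Middle of the iron's wooden handle (73 mm from iron_grip, away from the head); its top is 13 mm above.
- leaf_mould: The leaf mould itself; origin at the centre of its underside, axes as for its centre point.
- square_mould: The square mould itself; origin at the centre of its underside.
- iron: The branding iron itself; origin 13 mm below iron_grip.
- mat: White silicone work mat, fixed, 260 mm (its x) by 300 mm (its y), 2 mm thick; another plate of sweets (fixed, 33 mm tall) stands beyond its far edge, about 230 mm along x. The three tools, the jar and the wedge stick start on the mat. Origin: centre of its underside.
- jar: Bystander on the mat: starch shaker jar, 54 mm diameter, 115 mm tall. Origin: centre of its underside.
- wedge_stick: Bystander on the mat: triangular wooden modelling stick lying along its own x axis, 140 mm long, about 23 mm wide and 20 mm tall. Origin: under the middle of its length.
- bowl: Bystander: green bowl, 136 mm diameter, 62 mm tall, at the right side of the table. Origin: centre of its underside.
- plate_side: Bystander: red square plate of sweets, 130 mm square, 33 mm tall, at the right side of the table. Origin: centre of its underside.
- water_bottle: Bystander: clear water bottle with blue cap, 60 mm diameter, 170 mm tall, at the left side of the table. Origin: centre of its underside.
Mind the look-alikes: they are no part of the job. Leave any black look-alike of the iron alone. What is shaped like the leaf_mould but red is not meant.

How it is judged (in metres and radians):
At the end, for the whole second after the job is handed in: Each tool rests on the floor of its own cutout (height within 3 mm, position within 5 mm, the head of the iron within 6 mm of its place), upright or lying level within 0.07 rad (4 degrees), released and at rest (horizontal distance between leaf_mould_mid and leaf_pocket below 0.005 m and z of leaf_mould_mid in the frame of leaf_pocket between 0.017 and 0.023 m and angle between each of leaf_mould_mid, square_mould_mid, iron_grip's own z axis and vertical below 0.07 rad and linear speed of each of leaf_mould, square_mould, iron below 0.02 m/s and horizontal distance between square_mould_mid and square_pocket below 0.005 m and z of square_mould_mid in the frame of square_pocket between 0.017 and 0.023 m and horizontal distance between iron_grip and iron_slot below 0.005 m and z of iron_grip in the frame of iron_slot between 0.01 and 0.016 m and horizontal distance between iron_head and iron_slot_head below 0.006 m); the robot touches nothing.
It fails at once if the jar is pushed more than 20 mm or knocked over (distance of jar from where it was at the start of the episode above 0.02 m or angle between jar's own z axis and vertical above 0.3 rad).
It fails at once if the wedge stick is pushed more than 20 mm or knocked over (distance of wedge_stick from where it was at the start of the episode above 0.02 m or angle between wedge_stick's own z axis and vertical above 0.3 rad).
It fails at once if the bowl is pushed more than 20 mm or knocked over (distance of bowl from where it was at the start of the episode above 0.02 m or angle between bowl's own z axis and vertical above 0.3 rad).
It fails at once if the sweets plate at the side is pushed more than 20 mm or knocked over (distance of plate_side from where it was at the start of the episode above 0.02 m or angle between plate_side's own z axis and vertical above 0.3 rad).
It fails at once if the water bottle is pushed more than 20 mm or knocked over (distance of water_bottle from where it was at the start of the episode above 0.02 m or angle between water_bottle's own z axis and vertical above 0.3 rad).
It also fails if it takes over 72 s, if anything falls off the work surface, if the arm or the gripper's body presses on something with over 40 N, if the wrist force passes 120 N, or if a joint passes its speed limit or range.

### The arm

A 6-joint arm with a two-finger parallel gripper is mounted at the origin on the work surface. World frame = base frame: x ahead of the robot, y to its left, z up, the work surface at z = 0. Lengths are in m, angles in degrees, forces in N, time in s.
With the tool pointing down it reaches from about 0.35 to 0.875 m from the base axis. Payload 4.2 kg.
Tool frame: the origin (TCP) lies midway between the tips of the shut fingers; the grasp point (between the pads) lies 19 mm behind it; z points along the fingers, y is the line along which they close (so a half turn about z gives the same grasp; the last joint's range is limited). The gripper opens to 87 mm and grips with 3 to 60 N. Pads are 19 mm wide; open, the fingers measure 117 mm over their backs; the gripper's body (75 mm by 190 mm) begins 51 mm behind the grasp point.
Start: joints at [85.004, 22.042, 0.453, 0, -68.411, -14.817], TCP at [0.212, 0.588, 0.199] pointing down, gripper open.
Joint ranges: [-179.83, 179.83], [-69.29, 118.12], [-61.27, 80.66], [-181.25, 117.63], [-171.15, -9.14], [-177.46, 177.46]. Speed limits (degrees/s): [159.86, 159.86, 180, 180, 180, 180].

### API

Orientations are given as a 3x3 rotation matrix whose columns are the frame's x, y, z axes.
In Python, from station import r, cams gives the robot as it stands.
- The arm moves only by the tool play_rows, never from a script. Its argument "commands" is text: rows parted by semicolons, each of 6 numbers parted by spaces: the shift along the world's x, y, z normalised to -1 to 1, where 1 is 30 mm, then the turn, a rotation vector about the world's x, y, z normalised to -1 to 1, where 1 is 0.15 rad. A call has 1 to 20 rows; each row shifts and turns the commanded pose from where the row before left it; what a row does not reach is not made up. A row lasts 1/10 s, in which the tool goes at most 50 mm and 8.59 degrees, less where a joint would pass 70% of its speed; a pose out of reach is approached as far as the arm can. A call with a number of a shift or a turn outside -1 to 1 is refused whole. A call with a gripper value outside its range is refused whole. "grip" is the finger opening in mm, from 0 to 87, set as the call begins (left out, the last holds). The fingers move at their own pace and stop on an object; the grip force is fixed at half the most. Time passes only in rows, so rows that do not move let the fingers close. It gives the time, the measured TCP pose, the force, the opening and the grip force at its end, in the units of the state.
- r.sense(): the state, without advancing time (a new reading comes with each control period).
- cams.capture(name): name is "side" or "top" or "wrist"; returns (picture, depth): 420x560x3 uint8, blue, green, red; 420x560 float32, m along the optical axis (not along the pixel's ray), 0 where there is no reading.
- cams.camera_info(name): a dict with "mtx" (3x3 intrinsics, pixels), "R" (3x3) and "t" (3): a world point X has camera coordinates R X + t. Camera axes: x right, y down, z forward; pixel columns grow to the right and rows downward; lengths in m; the calibration is good to about 2 mm. A picture is of the moment at which its call begins: read the wrist's pose just before it. camera_info takes no time and is no camera call; for the wrist camera it gives the pose at the moment of the call.
- r.finish_job(): hands the job in; it is judged then, once.
The state is a dict: "time_s": time; "joints": joint angles; "joint_velocities": joint speeds; "effort": joint torques, N m; "tcp_pos": TCP position; "ee_rot": TCP orientation; "wrist_force": force on the tool from outside, world axes, zero at the start; "moment": the same for the moment, N m; "gripper_width": opening from 0.0 (shut) to 1.0 (fully open); "gripper_force": force on a finger pad.
Only numpy, scipy, OpenCV 4.12 (cv2) and the standard library are available. Lean on these libraries where they do the work, as an engineer would, in place of code of your own. Each camera call takes 0.05 s, during which the arm holds its last target. There are 200 camera calls.

## Working session

There is one attempt and no reset: what is moved stays moved. The work goes in short steps, Python scripts to look and compute and a tool call to move; the robot and the scene stay as the last step left them, time stands still between calls to the robot, and variables do not carry over. Pictures are saved under pics/ and viewed, at most 12 in all, crops included, and the job is handed in when it is done.

Besides the shell and the picture viewer there is one more tool, called after "Request:" in YAML: its name, and indented under it one key for each argument. play_rows: Moves the arm, as the interface text tells. Scaled input: -1 to 1 covers 30 mm each way for a shift and 0.15 rad each way for a turn. Its arguments: {"type":"object","properties":{"commands":{"type":"string"},"grip":{"type":"number"}},"required":["commands"]}

```bash
mkdir -p pics
cat > h.py <<'E'
import numpy as np, cv2
from station import r, cams
def cap(n):
    ci=cams.camera_info(n); im,d=cams.capture(n); return im,d,ci
def pts(d,ci):
    K=ci["mtx"];v,u=np.indices(d.shape)
    c=np.stack([(u-K[0][2])/K[0][0]*d,(v-K[1][2])/K[1][1]*d,d],-1)
    return (c-np.array(ci["t"]))@np.array(ci["R"])
E
python3 - <<'E'
from h import *
for n in("top","side"):
    im,d,ci=cap(n); cv2.imwrite(f"pics/{n}0.png",im); np.savez(f"{n}0.npz",im=im,d=d,R=ci["R"],t=ci["t"],K=ci["mtx"])
    print(n,np.linalg.inv(ci["R"])@-np.array(ci["t"]), ci["mtx"])
s=r.sense();print(s["time_s"],s["tcp_pos"],s["ee_rot"],s["wrist_force"])
E
```

```text
top [0.34151679 0.00250631 1.48080638] [[503.00802105   0.         280.13115579]
 [  0.         503.00802105 210.67686579]
 [  0.           0.           1.        ]]
side [ 0.01063548 -1.30514706  1.0994278 ] [[539.73131389   0.         276.32551315]
 [  0.         539.73131389 208.15731795]
 [  0.           0.           1.        ]]
0.1 [0.21160684 0.58744545 0.19846761] [[ 9.40768319e-01 -3.39049634e-01 -5.61130633e-04]
 [-3.39050074e-01 -9.40766331e-01 -1.93840179e-03]
 [ 1.29321611e-04  2.01383838e-03 -9.99997964e-01]] [-0.35396002  0.11964925 -0.95178384]
```

View pics/top0.png

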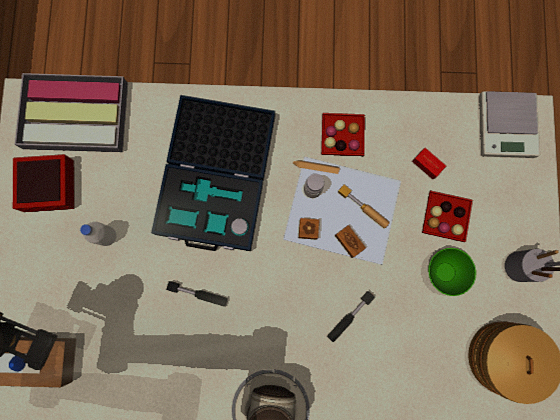

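View pics/side0.png

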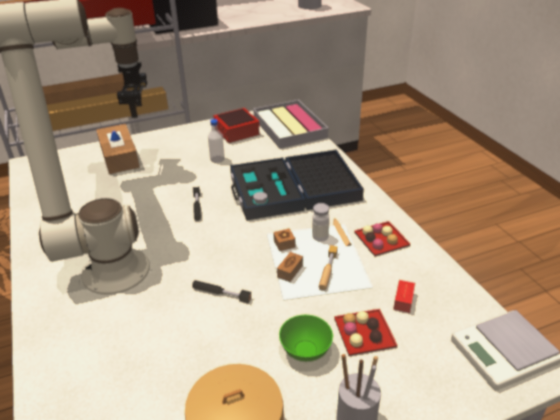

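The top view shows the case at left (about 160-275, 95-250), with the teal cutouts at leaf (183,216), square (216,223) and iron (212,190). On the mat are the square mould (310,228), the leaf mould (351,240) and the iron, with its head at (346,190) and handle at (375,213). The jar is at (315,185) and the wedge at (317,166). The side view shows the same layout.

Run:
```python
from h import *
z=np.load("top0.npz");im,d=z["im"],z["d"];P=pts(d,dict(mtx=z["K"],R=z["R"],t=z["t"]))
hsv=cv2.cvtColor(im,cv2.COLOR_BGR2HSV)
print("depth ok",(d>0).mean())
for nm,(u,v) in dict(sq=(310,228),leaf=(351,240),head=(346,190),handle=(375,213),jar=(315,185),foam=(205,205),leafp=(183,216),sqp=(216,223),rim=(190,95),mat=(330,200)).items():
    print(nm,P[v,u].round(4),hsv[v,u])
teal=cv2.inRange(hsv,(75,80,60),(100,255,255));n,l,s,c=cv2.connectedComponentsWithStats(teal)
for i in range(1,n):
    if s[i,4]>40: print("teal",s[i],c[i].round(1),np.median(P[l==i],0).round(4), cv2.minAreaRect(np.argwhere(l==i)[:,::-1].astype(np.float32)))
ci=cams.camera_info("wrist");C=np.linalg.inv(ci["R"])@-np.array(ci["t"]);s=r.sense()
Rt=np.array(s["ee_rot"]);print("cam in tool",Rt.T@(C-s["tcp_pos"]),"\n",(np.array(ci["R"])@Rt).round(3),ci["mtx"])
```

```text
depth ok 0.9959566326530612
sq [ 0.5115 -0.0969  0.0396] [ 17 155 163]
leaf [ 0.4803 -0.2153  0.042 ] [ 12 169 107]
head [ 0.6298 -0.2022  0.0227] [ 19 195 157]
handle [ 0.5634 -0.2876  0.0256] [ 16 151 159]
jar [ 0.6225 -0.1029  0.1169] [ 11  14 146]
foam [0.5679 0.2078 0.0465] [45 24 42]
leafp [0.5372 0.2737 0.0221] [ 87 162 124]
sqp [0.5189 0.1758 0.028 ] [ 86 201 128]
rim [0.9149 0.2777 0.0036] [ 21  47 189]
mat [ 0.6012 -0.1571  0.0063] [115  16 186]
teal [181 179  62  23 645] [209.4 190.9] [0.6139 0.2125 0.0188] ((211.26922607421875, 191.6538543701172), (60.79600143432617, 21.57277488708496), 11.309932708740234)
teal [166 206  33  23 428] [182.2 217.1] [0.5331 0.2749 0.0256] ((182.00001525878906, 217.0), (30.008310317993164, 17.626239776611328), 10.491477966308594)
teal [204 211  25  25 350] [216.1 223.1] [0.5189 0.1758 0.026 ] ((216.28823852539062, 223.4529266357422), (21.150720596313477, 21.584583282470703), 12.52880859375)
cam in tool [ 0.0727937  -0.00108061 -0.18606428] 
 [[ 0.001  1.     0.   ]
 [-0.963  0.001 -0.271]
 [-0.271 -0.     0.963]] [[322.26065379   0.         279.3159493 ]
 [  0.         322.26065379 218.41413787]
 [  0.           0.           1.        ]]
```

Request:
play_rows:
  commands: "0.87 -0.97 0.2 0 0 -0.7;0.87 -0.97 0.2 0 0 -0.7;0.87 -0.97 0.2 0 0 -0.7;0.87 -0.97 0.2 0 0 -0.7;0.87 -0.97 0.2 0 0 -0.7;0.87 -0.97 0.2 0 0 -0.7;0.87 -0.97 0.2 0 0 -0.7;0.87 -0.97 0.2 0 0 -0.7;0.87 -0.97 0.2 0 0 -0.7;0.87 -0.97 0.2 0 0 -0.7;0.87 -0.97 0.2 0 0 -0.7;0.87 -0.97 0.2 0 0 -0.7;0.87 -0.97 0.2 0 0 -0.7;0 0 0 0 0 0;0 0 0 0 0 0;0 0 0 0 0 0"
  grip: 87

```text
time_s: 1.7
tcp_pos: [0.5505, 0.21, 0.2769]
ee_rot: [[-0.139, -0.99, -0.001], [-0.99, 0.139, -0.0], [0.0, 0.001, -1.0]]
wrist_force: [-1.1, 0.4, -0.4]
gripper_width: 0.998
gripper_force: 0.0
```

```bash
cat >> h.py <<'E'
def save(n,f):
    im,d,ci=cap(n); cv2.imwrite(f"pics/{f}.png",im); np.savez(f+".npz",im=im,d=d,R=ci["R"],t=ci["t"],K=ci["mtx"])
def load(f):
    z=np.load(f+".npz");ci=dict(mtx=z["K"],R=z["R"],t=z["t"]);return z["im"],z["d"],ci
def ray(uv,ci,h):
    uv=np.atleast_2d(uv).astype(float);K=ci["mtx"];R=np.array(ci["R"]);C=-R.T@np.array(ci["t"])
    D=np.c_[(uv[:,0]-K[0][2])/K[0][0],(uv[:,1]-K[1][2])/K[1][1],np.ones(len(uv))]@R
    return C+D*((h-C[2])/D[:,2])[:,None]
def yaw(R): return np.degrees(np.arctan2(R[1][0],R[0][0]))
def st():
    s=r.sense();R=np.array(s["ee_rot"]);print("t",s["time_s"],"tcp",np.round(s["tcp_pos"],4),"yaw",yaw(R).round(2),"tilt",R[:2,2].round(4),"F",np.round(s["wrist_force"],2),"w",s["gripper_width"],"gf",s["gripper_force"],"j",np.round(s["joints"],1))
E
python3 - <<'E'
from h import *
st(); save("wrist","w1")
E
```

```text
t 1.7 tcp [0.5505 0.21   0.2769] yaw -97.96 tilt [-0.0011 -0.0003] F [-1.12  0.41 -0.44] w 0.9979253725506468 gf 0.0 j [ 36.6  16.1   2.9  -0.  -76.8 -44.6]
```

View pics/w1.png

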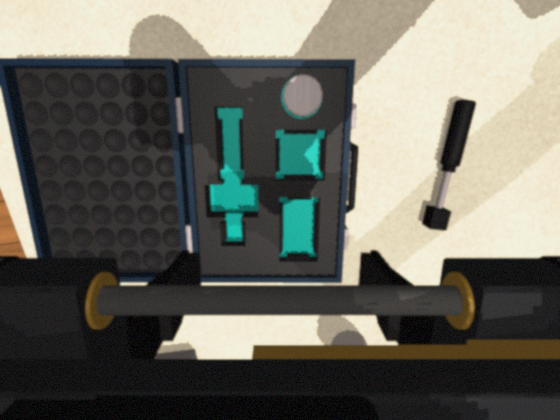

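The wrist view shows the case base between u 180-350 and v 60-280. The tin is at (302,96), the square pocket at (300,154), the leaf pocket at (299,227) and the iron slot on the left with its recess at (233,197), its short head end pointing down (+y). A black look-alike iron lies at (450,165) outside the case.

Run:
```python
from h import *
im,d,ci=load("w1");hsv=cv2.cvtColor(im,cv2.COLOR_BGR2HSV)
print("row 120 u335-375",hsv[120,335:375:2].tolist());print("col 260 v50-80",hsv[50:80:2,260].tolist())
print("col 220 v262-292",hsv[262:292:2,220].tolist());print("row 150 u172-200",hsv[150,172:200:2].tolist())
print("sq row154 u270-335",hsv[154,270:335:2].tolist())
P=pts(d,ci)
for u,v in((302,96),(265,100),(300,154),(299,227),(233,197),(230,140),(400,60)):print(u,v,np.median(P[v-3:v+4,u-3:u+4].reshape(-1,3),0).round(4))
```

```text
row 120 u335-375 [[24, 25, 52], [15, 10, 53], [0, 15, 50], [0, 5, 50], [160, 17, 45], [105, 102, 50], [102, 99, 75], [106, 82, 90], [169, 18, 157], [8, 23, 222], [17, 34, 223], [22, 36, 240], [23, 34, 242], [22, 31, 244], [22, 36, 242], [21, 37, 240], [21, 37, 241], [23, 32, 242], [23, 32, 242], [23, 35, 242]]
col 260 v50-80 [[24, 27, 243], [25, 26, 242], [25, 27, 240], [21, 46, 196], [18, 40, 148], [106, 71, 93], [104, 91, 87], [103, 89, 89], [106, 86, 68], [20, 11, 69], [15, 20, 78], [17, 23, 76], [15, 20, 78], [17, 28, 82], [4, 26, 78]]
col 220 v262-292 [[15, 17, 60], [8, 16, 62], [40, 27, 57], [10, 13, 60], [6, 21, 61], [171, 30, 59], [0, 16, 47], [113, 107, 38], [106, 116, 66], [106, 105, 73], [26, 32, 160], [24, 43, 220], [19, 45, 80], [150, 12, 44], [15, 29, 52]]
row 150 u172-200 [[113, 17, 60], [104, 99, 62], [101, 106, 58], [106, 104, 54], [101, 179, 30], [110, 102, 30], [108, 110, 51], [108, 92, 83], [105, 101, 81], [107, 103, 72], [114, 25, 52], [15, 30, 68], [20, 21, 72], [6, 17, 74]]
sq row154 u270-335 [[15, 18, 56], [60, 19, 53], [0, 15, 50], [40, 72, 32], [85, 122, 48], [87, 182, 122], [87, 192, 138], [87, 204, 135], [86, 192, 137], [86, 182, 140], [86, 195, 137], [87, 194, 138], [87, 202, 135], [87, 190, 137], [86, 203, 136], [86, 196, 134], [87, 200, 138], [86, 196, 176], [87, 189, 212], [86, 195, 214], [86, 193, 213], [87, 195, 213], [86, 196, 213], [87, 198, 197], [87, 196, 147], [87, 160, 67], [10, 48, 32], [168, 33, 39], [0, 17, 74], [15, 13, 81], [13, 22, 81], [4, 21, 84], [13, 22, 82]]
302 96 [0.5081 0.1067 0.0658]
265 100 [0.5518 0.1035 0.0461]
300 154 [0.5164 0.1753 0.0267]
299 227 [0.5301 0.2761 0.0271]
233 197 [0.6176 0.2233 0.0114]
230 140 [0.606  0.1446 0.0239]
400 60 [0.3708 0.0754 0.0009]
```

```bash
cat > fitcase.py <<'E'
from h import *
import sys
im,d,ci=load("w1");V=cv2.cvtColor(im,cv2.COLOR_BGR2HSV)[:,:,2].astype(float)
def cross(p,thr):  # first crossing above thr
    i=np.argmax(p>thr); return i-1+(thr-p[i-1])/(p[i]-p[i-1])
def line(uv,h=.052):
    w=ray(uv,ci,h)[:,:2].astype(np.float32)
    for _ in range(3):
        vx,vy,x,y=cv2.fitLine(w,cv2.DIST_HUBER,0,.001,.001).ravel(); e=abs((w[:,0]-x)*vy-(w[:,1]-y)*vx); w=w[e<max(.0015,2*np.median(e))]
    a=np.degrees(np.arctan2(vy,vx)); print("line",a,x,y,"n",len(w),"rms",e.std()); return np.array([x,y]),a
near=line([(340+cross(V[v,340:380],135),v) for v in range(70,270,2)])
right=line([(u,75-cross(V[75:45:-1,u],120)) for u in range(205,345,2)])
left=line([(u,268+cross(V[268:290,u],110)) for u in range(205,335,2)])
hinge=line([(176+np.argmin(V[v,176:188]),v) for v in range(105,225,2)])
B=cv2.GaussianBlur(im,(5,5),0)
tin=cv2.HoughCircles(cv2.cvtColor(B,cv2.COLOR_BGR2GRAY)[60:130,260:345],cv2.HOUGH_GRADIENT,1,50,param1=80,param2=15,minRadius=15,maxRadius=28)
t=tin[0,0]+[260,60,0];print("tin",t,ray(t[:2],ci,.064))
hsv=cv2.cvtColor(im,cv2.COLOR_BGR2HSV)
m=cv2.inRange(hsv,(75,80,40),(100,255,255));n,l,s,c=cv2.connectedComponentsWithStats(m)
for i in range(1,n):
    if s[i,4]>100:
        w=ray(np.argwhere(l==i)[:,::-1],ci,.026)[:,:2].astype(np.float32); print("teal",s[i,:2],cv2.minAreaRect(w))
E
python3 fitcase.py
```

```text
line 81.85656 0.46298093 0.22359072 n 65 rms 0.00035423454
line -8.005866 0.53426784 0.060758363 n 67 rms 9.369394e-05
line -8.120937 0.57997024 0.34174025 n 65 rms 9.212387e-05
line 81.927536 0.66932565 0.18509269 n 40 rms 0.0003797213
tin [301.5  95.5  20.5] [[0.50856494 0.10600523 0.064     ]]
teal [280  84] ((0.514927089214325, 0.11412633955478668), (0.027150442823767662, 0.05378738418221474), 47.015472412109375)
teal [208 106] ((0.610906720161438, 0.19363096356391907), (0.18380975723266602, 0.06980711221694946), 82.9886474609375)
teal [275 129] ((0.516892671585083, 0.17594769597053528), (0.06561678647994995, 0.06595128029584885), 82.0660171508789)
teal [278 196] ((0.5320785641670227, 0.2765032649040222), (0.0905812680721283, 0.05555133894085884), 82.0460433959961)
```

Request:
play_rows:
  commands: "0.11 -0.97 0 0 0 -0.31;0.11 -0.97 0 0 0 -0.31;0.11 -0.97 0 0 0 -0.31;0.11 -0.97 0 0 0 -0.31;0.11 -0.97 0 0 0 -0.31;0.11 -0.97 0 0 0 -0.31;0.11 -0.97 0 0 0 -0.31;0.11 -0.97 0 0 0 -0.31;0.11 -0.97 0 0 0 -0.31;0.11 -0.97 0 0 0 -0.31;0.11 -0.97 0 0 0 -0.31;0.11 -0.97 0 0 0 -0.31;0 0 0 0 0 0;0 0 0 0 0 0;0 0 0 0 0 0"
  grip: 87

```text
time_s: 3.25
tcp_pos: [0.5906, -0.1382, 0.2774]
ee_rot: [[-0.641, -0.767, -0.0], [-0.767, 0.641, 0.0], [-0.0, 0.0, -1.0]]
wrist_force: [0.5, -0.7, 0.7]
gripper_width: 1.001
gripper_force: 0.0
```

Run:
```python
from h import *
st(); save("wrist","w2")
```

```text
t 3.25 tcp [ 0.5906 -0.1382  0.2774] yaw -129.87 tilt [-0.0001  0.0002] F [ 0.54 -0.7   0.75] w 1.0009572182997324 gf 0.0 j [  2.1  17.9   5.4  -0.  -77.5 -42. ]
```

View pics/w2.png

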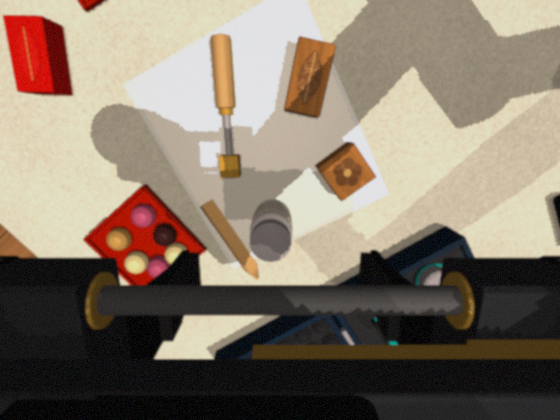

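The wrist view of the mat shows the iron with its handle at (223,75) and head at (230,165). The leaf mould is at (310,77), the square mould at (345,171), the jar at (271,230) and the wedge at (230,240).

Run:
```python
from h import *
im,d,ci=load("w2");P=pts(d,ci);hsv=cv2.cvtColor(im,cv2.COLOR_BGR2HSV)
wood=cv2.inRange(hsv,(5,90,30),(28,255,255));wood[250:]=0
n,l,s,c=cv2.connectedComponentsWithStats(wood)
for i in range(1,n):
    if s[i,4]<150 or s[i,0]<190: continue
    print(s[i],c[i].round(0)); p=P[l==i]; zt=np.percentile(p[:,2],90); print(" ztop",zt.round(4))
    if zt>.03:
        M=((l==i)&(P[:,:,2]>.034)).astype(np.uint8); M=cv2.morphologyEx(M,cv2.MORPH_CLOSE,np.ones((5,5)))
        cn=max(cv2.findContours(M,0,2)[0],key=cv2.contourArea)[:,0]
        print(" rect top",cv2.minAreaRect(ray(cn,ci,.042)[:,:2].astype(np.float32)))
        print(" whole",cv2.minAreaRect(ray(np.argwhere(l==i)[:,::-1],ci,.042)[:,:2].astype(np.float32)))
    else:
        w=ray(np.argwhere(l==i)[:,::-1],ci,.015)[:,:2].astype(np.float32);print(" rect",cv2.minAreaRect(w),"mean",w.mean(0))
J=P[(P[:,:,2]>.10)&(P[:,:,2]<.125)];J=J[(J[:,1]<0)];print("jar",np.median(J,0))
```

```text
[ 211   34   24   81 1459] [223.  73.]
 ztop 0.0289
 rect ((0.5563321113586426, -0.2896397113800049), (0.0951586365699768, 0.02444164641201496), 52.163761138916016) mean [ 0.55489016 -0.29148787]
[ 285   37   51   80 2794] [309.  76.]
 ztop 0.044
 rect top ((0.47714024782180786, -0.21521252393722534), (0.0841682031750679, 0.04537345841526985), 38.0173225402832)
 whole ((0.47721391916275024, -0.21509650349617004), (0.08517561852931976, 0.04587440565228462), 37.602577209472656)
[ 316  143   59   57 1894] [345. 171.]
 ztop 0.0441
 rect top ((0.5108463168144226, -0.09497255086898804), (0.05585421249270439, 0.054926082491874695), 86.89511108398438)
 whole ((0.510939359664917, -0.09672486037015915), (0.059253763407468796, 0.05539420247077942), 87.03519439697266)
[219 155  22  23 471] [229. 166.]
 ztop 0.0298
 rect ((0.6279226541519165, -0.19838523864746094), (0.03021402843296528, 0.02905443124473095), 50.16769790649414) mean [ 0.6277696  -0.19866763]
[201 200  46  50 780] [222. 226.]
 ztop 0.0208
 rect ((0.6946794986724854, -0.1373557597398758), (0.08897100389003754, 0.0208648219704628), 81.72611236572266) mean [ 0.69403374 -0.14051063]
jar [ 0.62889285 -0.10548849  0.11776705]
```

Request:
play_rows:
  commands: "-0.63 -0.43 -0.98 0 0 -0.236;-0.63 -0.43 -0.98 0 0 -0.236;-0.63 -0.43 -0.98 0 0 -0.236;-0.63 -0.43 -0.98 0 0 -0.236;-0.63 -0.43 -0.98 0 0 -0.236;-0.63 -0.43 -0.98 0 0 -0.236;0 0 0 0 0 0;0 0 0 0 0 0;0 0 0 0 0 0"
  grip: 87

```text
time_s: 4.2
tcp_pos: [0.4796, -0.2165, 0.1027]
ee_rot: [[-0.788, -0.615, 0.004], [-0.615, 0.788, -0.001], [-0.002, -0.003, -1.0]]
wrist_force: [0.7, 0.4, 0.5]
gripper_width: 1.004
gripper_force: 0.0
```

Run:
```python
from h import *
st(); save("wrist","w3")
```

```text
t 4.2 tcp [ 0.4796 -0.2165  0.1027] yaw -142.04 tilt [ 0.0038 -0.001 ] F [0.75 0.41 0.45] w 1.0040170262516774 gf 0.0 j [ -6.6  17.8 -21.3   0.  -50.6 -45.5]
```

View pics/w3.png

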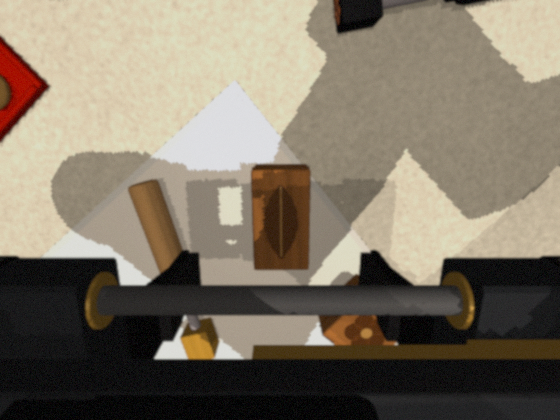

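The leaf mould's top is at (281,217), centred between the fingers and square to them. I'm going down to grasp it.

Request:
play_rows:
  commands: "-0.08 0.04 -0.8 0 0 0;0 0 -0.8 0 0 0;0 0 -0.6 0 0 0;0 0 -0.37 0 0 0;0 0 0 0 0 0;0 0 0 0 0 0"
  grip: 87

```text
time_s: 4.85
tcp_pos: [0.4761, -0.2157, 0.0248]
ee_rot: [[-0.789, -0.614, 0.002], [-0.614, 0.789, -0.001], [-0.001, -0.001, -1.0]]
wrist_force: [1.1, -0.8, -0.2]
gripper_width: 0.998
gripper_force: 0.0
```

Request:
play_rows:
  commands: "0 0 0 0 0 0;0 0 0 0 0 0;0 0 0 0 0 0;0 0 0 0 0 0;0 0 0 0 0 0;0 0 0 0 0 0"
  grip: 30

```text
time_s: 5.45
tcp_pos: [0.4749, -0.2157, 0.024]
ee_rot: [[-0.79, -0.613, 0.0], [-0.613, 0.79, -0.0], [-0.0, -0.0, -1.0]]
wrist_force: [0.4, -0.8, 0.5]
gripper_width: 0.535
gripper_force: 0.0
```

Request:
play_rows:
  commands: "0 0 0 0 0 0;0 0 0 0 0 0;0 0 0 0 0 0"
  grip: 30

```text
time_s: 5.75
tcp_pos: [0.4749, -0.2157, 0.0239]
ee_rot: [[-0.79, -0.613, -0.0], [-0.613, 0.79, -0.0], [0.0, 0.0, -1.0]]
wrist_force: [0.0, 0.3, 0.5]
gripper_width: 0.36
gripper_force: 0.0
```

Request:
play_rows:
  commands: "0 0 0.5 0 0 0;0 0 1 0 0 0;0 0 1 0 0 0;0 0 1 0 0 0;0 0 0.5 0 0 0"
  grip: 30

```text
time_s: 6.25
tcp_pos: [0.4762, -0.2161, 0.1469]
ee_rot: [[-0.789, -0.614, 0.004], [-0.614, 0.789, -0.001], [-0.003, -0.004, -1.0]]
wrist_force: [0.5, 0.2, -0.1]
gripper_width: 0.342
gripper_force: 0.0
```

Run:
```python
from h import *
st(); im,d,ci=cap("wrist"); P=pts(d,ci)
hsv=cv2.cvtColor(im,cv2.COLOR_BGR2HSV);w=cv2.inRange(hsv,(5,90,30),(28,255,255));w[255:]=0
n,l,s,c=cv2.connectedComponentsWithStats(w)
for i in range(1,n):
  if s[i,4]>800: print(s[i],c[i],np.median(P[l==i],0))
# mould top ends along tool x in tool frame
S=r.sense();R=np.array(S["ee_rot"])
i=1+np.argmax(s[1:,4]);p=(P[l==i]-S["tcp_pos"])@R;print(np.percentile(p,[1,5,50,95,99],axis=0).round(4))
```

```text
t 6.25 tcp [ 0.4762 -0.2161  0.1469] yaw -142.13 tilt [ 0.0045 -0.0012] F [ 0.46  0.21 -0.09] w 0.3419906104675745 gf 0.0 j [ -6.6  14.7 -18.5   0.  -56.6 -45.6]
[   0   78   48   64 2101] [ 18.80009519 105.26939553] [ 0.54287355 -0.4574401   0.026411  ]
[ 253  162   50   90 4299] [278.12956502 206.27704117] [ 0.47277106 -0.21808843  0.04288748]
[ 147  176   50   79 2038] [171.74141315 215.58930324] [ 0.54887104 -0.29285589  0.02655885]
[[-0.0392 -0.02    0.1038]
 [-0.0353 -0.0181  0.1044]
 [ 0.0051  0.0018  0.1056]
 [ 0.0415  0.0219  0.1072]
 [ 0.0424  0.0238  0.1261]]
```

Run:
```python
from h import *
im,d,ci=cap("side");K=np.array(ci["mtx"])
a=im[100:330,190:410];w,_,_=cap("wrist");cv2.imwrite("pics/s1.png",np.hstack([cv2.resize(a,(400,418)),cv2.resize(w,(400,418))]))
p=K@(np.array(ci["R"])@np.array(r.sense()["tcp_pos"])+ci["t"]);print(p/p[2])
p=(p/p[2])[:2];print("crop px",(p[0]-190)*400/220,(p[1]-100)*418/230)
```

```text
[287.68457346 233.86349704   1.        ]
crop px 177.60831539077407 243.28235549001255
```

View pics/s1.png

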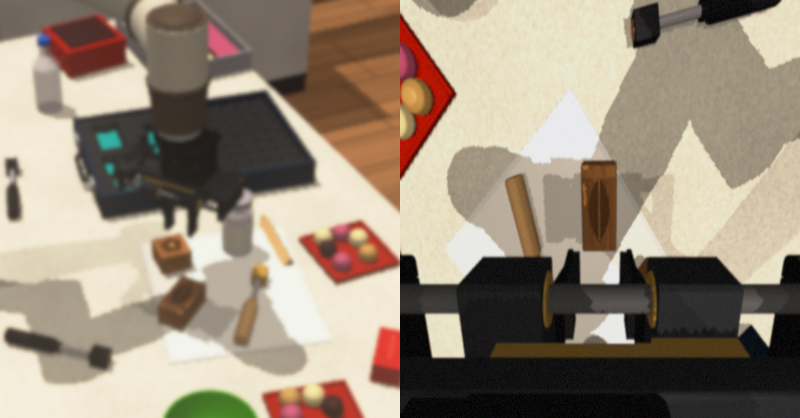

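The crop shows the fingers closed to about 30 mm well above the leaf mould. The mould is still on the mat at (182,300) in the side half of the crop, so the fingers passed over it. I'll measure where the fingertips really are.

Run:
```python
from h import *
S=r.sense();R=np.array(S["ee_rot"]);print(S["tcp_pos"],S["gripper_width"])
im,d,ci=cap("wrist");p=(pts(d,ci)-S["tcp_pos"])@R
for name,q in(("now",p),):
    print("v,u: tool xyz")
    for u in(400,405,440,445):
        U=int(u) 
    for v in range(240,345,10):
        for u in (165,175,120,130): pass
    m=(d>0)&(d<.25)
    ys,xs=np.nonzero(m);print("near px v range",ys.min(),"u at top",xs[ys<ys.min()+6][::6])
    for v in range(ys.min(),ys.min()+60,6):
        k=m[v];print(v,[(int(u),p[v,u].round(3).tolist()) for u in np.nonzero(k)[0][::max(1,k.sum()//5)]])
```

```text
[ 0.47528405 -0.21566146  0.14459531] 0.3468339328523275
v,u: tool xyz
near px v range 250 u at top [236 242 322 239 319 235 241 248 310 318 324 239 245 251 313 319 325 239
 245 251 313 319 325 239 245 251 313 319 325]
250 [(236, [0.011, -0.021, -0.026]), (238, [0.011, -0.02, -0.024]), (240, [0.01, -0.019, -0.024]), (242, [0.01, -0.018, -0.024]), (318, [0.011, 0.022, -0.025]), (320, [0.011, 0.023, -0.025]), (322, [0.011, 0.025, -0.024])]
256 [(0, [0.037, -0.082, -0.097]), (15, [0.037, -0.078, -0.096]), (244, [0.009, -0.017, -0.029]), (315, [0.009, 0.02, -0.029]), (544, [0.037, 0.081, -0.096]), (559, [0.037, 0.085, -0.096])]
262 [(0, [0.037, -0.079, -0.1]), (146, [0.037, -0.036, -0.102]), (204, [0.037, -0.019, -0.102]), (354, [0.037, 0.023, -0.102]), (413, [0.038, 0.039, -0.103]), (559, [0.037, 0.082, -0.1])]
268 [(0, [0.035, -0.078, -0.101]), (142, [0.038, -0.035, -0.107]), (206, [0.038, -0.018, -0.107]), (353, [0.038, 0.021, -0.106]), (417, [0.038, 0.038, -0.108])]
274 [(0, [0.034, -0.077, -0.103]), (139, [0.037, -0.035, -0.109]), (209, [0.036, -0.017, -0.106]), (351, [0.036, 0.021,
[... 265 characters left out ...]
), (112, [0.038, -0.038, -0.117]), (223, [0.033, -0.014, -0.107]), (334, [0.033, 0.016, -0.107]), (445, [0.037, 0.041, -0.116]), (557, [0.032, 0.077, -0.107])]
292 [(0, [0.032, -0.072, -0.11]), (111, [0.036, -0.038, -0.117]), (224, [0.032, -0.013, -0.109]), (335, [0.033, 0.016, -0.111]), (446, [0.037, 0.041, -0.118]), (558, [0.032, 0.075, -0.11])]
298 [(0, [0.031, -0.071, -0.111]), (112, [0.035, -0.038, -0.117]), (224, [0.031, -0.013, -0.111]), (336, [0.031, 0.017, -0.111]), (448, [0.035, 0.042, -0.117])]
304 [(0, [0.029, -0.071, -0.111]), (112, [0.033, -0.038, -0.117]), (223, [0.03, -0.013, -0.111]), (334, [0.03, 0.016, -0.112]), (446, [0.034, 0.041, -0.119]), (557, [0.029, 0.075, -0.111])]
```

Run:
```python
from h import *
im,d,ci=load("w3");C=-np.array(ci["R"]).T@np.array(ci["t"])
A=np.array([[0.001,1,0],[-.963,.001,-.271],[-.271,0,.963]]);R=np.array(ci["R"]).T@A
tcp=C-R@[.0728,-.0011,-.1861];print(tcp)
p=(pts(d,ci)-tcp)@R
m=(d>0)&(d<.25);ys,xs=np.nonzero(m);print(ys.min())
for v in range(ys.min(),ys.min()+40,4):
  k=np.nonzero(m[v]&(abs(np.arange(560)-280)<125))[0]
  if len(k):print(v,[(int(u),p[v,u].round(3).tolist()) for u in k[::max(1,len(k)//4)]])
```

```text
[ 0.4770619  -0.21493509  0.10253797]
0
0 [(219, [0.168, -0.048, 0.1]), (341, [0.16, 0.042, 0.075]), (362, [0.16, 0.057, 0.076]), (383, [0.162, 0.074, 0.082]), (404, [0.163, 0.09, 0.084])]
4 [(290, [0.165, 0.007, 0.1]), (351, [0.157, 0.05, 0.075]), (369, [0.157, 0.062, 0.075]), (387, [0.16, 0.078, 0.085])]
8 [(334, [0.161, 0.041, 0.094]), (347, [0.155, 0.047, 0.075]), (360, [0.155, 0.056, 0.074]), (373, [0.155, 0.065, 0.075]), (386, [0.159, 0.078, 0.088])]
12 [(335, [0.157, 0.041, 0.092]), (347, [0.153, 0.047, 0.076]), (359, [0.152, 0.056, 0.075]), (371, [0.152, 0.064, 0.075])]
16 [(335, [0.155, 0.041, 0.094]), (347, [0.15, 0.047, 0.075]), (359, [0.15, 0.056, 0.076]), (371, [0.15, 0.064, 0.074])]
20 [(335, [0.153, 0.042, 0.095]), (346, [0.148, 0.047, 0.076]), (357, [0.148, 0.055, 0.076]), (368, [0.148, 0.063, 0.077]), (379, [0.15, 0.073, 0.085])]
24 [(337, [0.149, 0.043, 0.089]), (346, [0.145, 0.047, 0.076]), (355, [0.146, 0.054, 0.081]), (364, [0.149, 0.063, 0.088]), (373, [0.15, 0.071, 0.092])]
28 [(338, [0.147, 0.044, 0.093]), (342, [0.145, 0.046, 0.086]), (346, [0.146, 0.049, 0.087]), (350, [0.146, 0.053, 0.09]), (354, [0.146, 0.056, 0.091])]
```

Request:
play_rows:
  commands: "0 0 0 0 0 0;0 0 0 0 0 0;0 0 0 0 0 0;0 0 0 0 0 0;0 0 0 0 0 0"
  grip: 0

```text
time_s: 6.95
tcp_pos: [0.4748, -0.2157, 0.1437]
ee_rot: [[-0.79, -0.613, -0.001], [-0.613, 0.79, 0.0], [0.0, 0.0, -1.0]]
wrist_force: [-0.3, -0.1, -0.1]
gripper_width: 0.025
gripper_force: 0.0
```

Run:
```python
from h import *
def tips(im,d,ci,R,t,nm):
    p=(pts(d,ci)-t)@R
    m=(d>0.08)&(p[:,:,2]<.05)&(abs(p[:,:,0])<.03)&(abs(p[:,:,1])<.07)&(p[:,:,2]>-.06)
    ys,xs=np.nonzero(m);print(nm,"vmin",ys.min())
    for v in range(ys.min(),ys.min()+30,3):
        k=np.nonzero(m[v])[0]
        if len(k):print(v,[(int(u),p[v,u].round(3).tolist()) for u in k[::max(1,len(k)//3)]])
st();S=r.sense();im,d,ci=cap("wrist");tips(im,d,ci,np.array(S["ee_rot"]),S["tcp_pos"],"shut")
im,d,ci=load("w3");C=-np.array(ci["R"]).T@np.array(ci["t"])
A=np.array([[0.001,1,0],[-.963,.001,-.271],[-.271,0,.963]]);R=np.array(ci["R"]).T@A
tips(im,d,ci,R,C-R@[.0728,-.0011,-.1861],"open")
```

```text
t 6.95 tcp [ 0.4748 -0.2157  0.1437] yaw -142.16 tilt [-0.0006  0.0001] F [-0.29 -0.15 -0.08] w 0.025393390473550256 gf 0.0 j [ -6.6  14.9 -18.7   0.  -56.5 -45.6]
shut vmin 250
250 [(262, [0.011, -0.008, -0.024]), (266, [0.011, -0.005, -0.025]), (294, [0.011, 0.01, -0.025])]
253 [(261, [0.011, -0.008, -0.03]), (272, [0.009, -0.002, -0.025]), (288, [0.009, 0.006, -0.026])]
256 [(260, [0.01, -0.008, -0.032]), (272, [0.009, -0.002, -0.028]), (288, [0.009, 0.006, -0.03])]
259 [(260, [0.01, -0.008, -0.036]), (272, [0.009, -0.002, -0.033]), (288, [0.009, 0.006, -0.034])]
262 [(260, [0.01, -0.008, -0.04]), (272, [0.009, -0.002, -0.037]), (288, [0.009, 0.006, -0.037])]
265 [(260, [0.011, -0.007, -0.044]), (272, [0.01, -0.002, -0.041]), (288, [0.009, 0.006, -0.04])]
268 [(260, [0.011, -0.007, -0.047]), (272, [0.01, -0.002, -0.045]), (288, [0.009, 0.006, -0.044])]
271 [(260, [0.011, -0.007, -0.051]), (272, [0.009, -0.002, -0.047]), (288, [0.01, 0.006, -0.048])]
274 [(262, [0.011, -0.006, -0.055]), (272, [0.009, -0.002, -0.05]), (286, [0.01, 0.005, -0.052]), (296, [0.011, 0.009, -0.054])]
277 
[... 576 characters left out ...]
 0.051, -0.037])]
262 [(172, [0.01, -0.053, -0.041]), (190, [0.009, -0.045, -0.038]), (368, [0.008, 0.043, -0.037]), (386, [0.01, 0.051, -0.041])]
265 [(170, [0.01, -0.053, -0.045]), (190, [0.008, -0.045, -0.041]), (370, [0.009, 0.043, -0.041])]
268 [(167, [0.01, -0.053, -0.049]), (189, [0.008, -0.044, -0.044]), (371, [0.009, 0.043, -0.045])]
271 [(163, [0.009, -0.054, -0.05]), (188, [0.008, -0.044, -0.046]), (371, [0.007, 0.043, -0.045]), (396, [0.01, 0.053, -0.05])]
274 [(159, [0.01, -0.055, -0.054]), (187, [0.007, -0.044, -0.047]), (373, [0.008, 0.042, -0.049])]
277 [(155, [0.009, -0.056, -0.056]), (185, [0.006, -0.045, -0.05]), (374, [0.006, 0.043, -0.049]), (404, [0.01, 0.054, -0.057])]
```

Request:
play_rows:
  commands: "0.08 0.02 -0.3 0 0 0;0 0 -0.4 0 0 0;0 0 -0.4 0 0 0;0 0 -0.4 0 0 0;0 0 -0.4 0 0 0;0 0 -0.4 0 0 0;0 0 -0.4 0 0 0;0 0 -0.4 0 0 0;0 0 0 0 0 0;0 0 0 0 0 0"
  grip: 80

```text
time_s: 8.0
tcp_pos: [0.4774, -0.2152, 0.0508]
ee_rot: [[-0.79, -0.614, -0.0], [-0.614, 0.79, -0.0], [0.0, 0.0, -1.0]]
wrist_force: [-0.5, -0.1, 0.2]
gripper_width: 0.843
gripper_force: 0.0
```

Request:
play_rows:
  commands: "0 0 -0.4 0 0 0;0 0 -0.4 0 0 0;0 0 -0.4 0 0 0;0 0 -0.4 0 0 0;0 0 0 0 0 0;0 0 0 0 0 0;0 0 0 0 0 0"
  grip: 80

```text
time_s: 8.7
tcp_pos: [0.4778, -0.2152, 0.0033]
ee_rot: [[-0.79, -0.614, 0.001], [-0.614, 0.79, -0.0], [-0.0, -0.001, -1.0]]
wrist_force: [0.1, -0.7, -0.6]
gripper_width: 0.917
gripper_force: 0.0
```

Request:
play_rows:
  commands: "0 0 0 0 0 0;0 0 0 0 0 0;0 0 0 0 0 0;0 0 0 0 0 0;0 0 0 0 0 0;0 0 0 0 0 0;0 0 0 0 0 0"
  grip: 30

```text
time_s: 9.4
tcp_pos: [0.4775, -0.2152, 0.0031]
ee_rot: [[-0.79, -0.613, 0.0], [-0.613, 0.79, -0.0], [-0.0, -0.0, -1.0]]
wrist_force: [-0.3, -0.2, -0.2]
gripper_width: 0.529
gripper_force: 30.0
```

Request:
play_rows:
  commands: "0 0 0.5 0 0 0;0 0 1 0 0 0;0 0 1 0 0 0;0 0 1 0 0 0;0 0 1 0 0 0;0.107 0.958 0 0 0 0.3016;0.107 0.958 0 0 0 0.3016;0.107 0.958 0 0 0 0.3016;0.107 0.958 0 0 0 0.3016;0.107 0.958 0 0 0 0.3016;0.107 0.958 0 0 0 0.3016;0.107 0.958 0 0 0 0.3016;0.107 0.958 0 0 0 0.3016;0.107 0.958 0 0 0 0.3016;0.107 0.958 0 0 0 0.3016;0.107 0.958 0 0 0 0.3016;0.107 0.958 0 0 0 0.3016;0.107 0.958 0 0 0 0.3016;0.107 0.958 0 0 0 0.3016;0.107 0.958 0 0 0 0.3016"
  grip: 30

```text
time_s: 11.4
tcp_pos: [0.5247, 0.2169, 0.1372]
ee_rot: [[-0.228, -0.974, -0.002], [-0.974, 0.228, -0.001], [0.001, 0.001, -1.0]]
wrist_force: [-0.4, 0.6, -1.5]
gripper_width: 0.525
gripper_force: 30.0
```

Request:
play_rows:
  commands: "0.107 0.958 0 0 0 0.3016;0.107 0.958 0 0 0 0.3016;0 0 0 0 0 0;0 0 0 0 0 0;0 0 0 0 0 0;0 0 0 0 0 0"
  grip: 30

```text
time_s: 12.0
tcp_pos: [0.5316, 0.2724, 0.1378]
ee_rot: [[-0.142, -0.99, -0.001], [-0.99, 0.142, -0.0], [0.001, 0.001, -1.0]]
wrist_force: [0.3, -0.7, -1.9]
gripper_width: 0.528
gripper_force: 30.0
```

Run:
```python
from h import *
st(); save("wrist","w4")
```

```text
t 12.0 tcp [0.5316 0.2724 0.1378] yaw -98.17 tilt [-0.0006 -0.0004] F [ 0.27 -0.67 -1.86] w 0.5283146096086755 gf 29.99511480331421 j [ 42.6  22.2  -8.6  -0.  -59.2 -50.8]
```

View pics/w4.png

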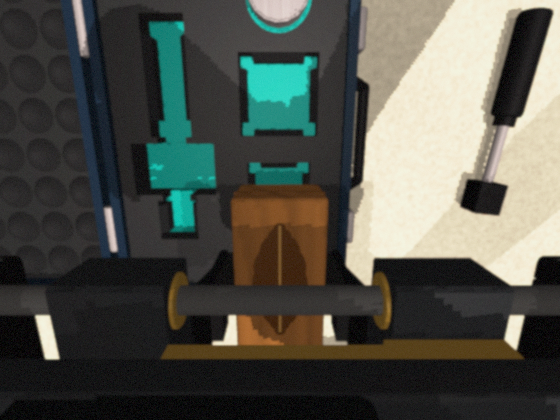

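The leaf mould is held square in the fingers over its pocket: its end is at v 190, and the pocket's near end shows at v 163. I'll check the predicted pocket outlines against this closer view.

```bash
cat >> h.py <<'E'
TH=np.radians(-8.07);EX=np.array([np.cos(TH),np.sin(TH)]);EY=np.array([-np.sin(TH),np.cos(TH)])
def case(x,y): return (.5301+x)*EX+(.2775+y)*EY
def proj(X,ci):
    c=np.array(ci["R"])@np.array(X)+ci["t"];p=np.array(ci["mtx"])@c;return p[:2]/p[2]
def tocase(p): p=np.asarray(p)[...,:2];return np.stack([p@EX-.5301,p@EY-.2775],-1)
E
python3 - <<'E'
from h import *
im,d,ci=load("w4");hsv=cv2.cvtColor(im,cv2.COLOR_BGR2HSV);V=hsv[:,:,2]
print(case(-.042,.068),case(-.042,-.032),case(.048,.028))
for n,(x,y) in dict(sq=(-.042,-.032)).items():
    for a,b in((-28,-28),(28,-28),(28,28),(-28,28)): print(n,a,b,"mouth",proj([*case(x+a/1e3,y+b/1e3),.045],ci).round(1),"floor",proj([*case(x+a/1e3,y+b/1e3),.026],ci).round(1))
print("leaf -y edge",proj([*case(-.042,.068-.042),.045],ci),proj([*case(-.042,.068-.042),.026],ci))
print("sq row95",V[95,228:330].tolist());print("sq col 280 v40-200",V[40:200,280].tolist())
P=pts(d,ci);st()
m=cv2.inRange(hsv,(5,90,30),(28,255,255));m[250:]=0
S=r.sense();p=(P[m>0]-S["tcp_pos"])@np.array(S["ee_rot"]);print(np.percentile(p,[1,50,99],axis=0).round(4))
q=p[p[:,2]<np.percentile(p[:,2],50)+.002];print(q.max(0),q[:,2].mean())
m2=cv2.inRange(hsv,(75,80,40),(100,255,255));n,l,s,c=cv2.connectedComponentsWithStats(m2)
for i in range(1,n):
  if s[i,4]>150: w=ray(np.argwhere(l==i)[:,::-1],ci,.026);t=tocase(w)*1e3;print("teal case mm",s[i,:4],np.percentile(t,[1,99],axis=0).round(1).tolist())
E
```

```text
[0.53176876 0.27355775] [0.51773048 0.17454802] [0.6152622  0.22131941]
sq -28 -28 mouth [313.2  56.3] floor [310.9  61.2]
sq 28 -28 mouth [242.1  56.4] floor [244.6  61.2]
sq 28 28 mouth [244.3 130.1] floor [246.5 130. ]
sq -28 28 mouth [311.4 130. ] floor [309.3 129.9]
leaf -y edge [277.92055327 166.25464756] [277.99036172 163.87836656]
sq row95 [53, 54, 54, 54, 58, 53, 55, 55, 57, 55, 52, 41, 31, 28, 26, 28, 28, 24, 39, 76, 112, 138, 153, 179, 203, 211, 212, 211, 216, 211, 212, 212, 213, 213, 213, 213, 214, 213, 215, 215, 215, 212, 214, 213, 218, 214, 212, 214, 215, 213, 215, 215, 214, 214, 214, 214, 213, 214, 213, 215, 214, 214, 216, 213, 207, 201, 197, 197, 198, 193, 193, 184, 171, 164, 163, 159, 156, 148, 145, 137, 127, 101, 62, 33, 26, 28, 23, 24, 27, 34, 45, 49, 49, 55, 51, 57, 53, 55, 54, 51, 56, 52]
sq col 280 v40-200 [78, 76, 78, 79, 77, 77, 80, 77, 82, 81, 78, 68, 50, 39, 42, 38, 40, 39, 38, 39, 37, 35, 50, 103, 164, 196, 211, 212, 212, 211, 212, 212, 212, 215, 212, 212, 211, 213, 212, 212, 213, 211, 214, 213, 213, 214, 216, 214, 211, 212, 213, 212, 214, 215, 211, 214, 21
[... 327 characters left out ...]
, 134, 125, 111, 103, 105, 104, 106, 106, 101, 104, 104, 104, 105, 94, 86, 72, 84, 79, 80, 78, 79, 75, 79, 74, 75, 72, 73, 80, 98, 113]
t 12.05 tcp [0.5318 0.2725 0.138 ] yaw -98.17 tilt [-0.0003 -0.0001] F [ 1.31  0.38 -2.18] w 0.5265129917177399 gf 29.995069205760956 j [ 42.6  22.2  -8.6  -0.  -59.2 -50.8]
[[ 0.0024 -0.0275 -0.0411]
 [ 0.0317  0.0011 -0.0394]
 [ 0.0417  0.0277  0.0925]]
[ 0.07276375  0.02415839 -0.03739742] -0.0401898286475579
teal case mm [245   0  68  34] [[-68.9, -105.1], [-16.4, -81.3]]
teal case mm [145  20  72 213] [[17.3, -89.4], [76.3, 89.3]]
teal case mm [239  55  79  82] [[-74.0, -63.2], [-10.8, -0.5]]
teal case mm [248 162  62  23] [[-69.7, 24.3], [-15.2, 44.6]]
```

Request:
play_rows:
  commands: "0 0.037 -0.6 0 0 0;0 0 -0.8 0 0 0;0 0 -0.8 0 0 0;0 0 -0.7 0 0 0;0 0 -0.1 0 0 0;0 0 0 0 0 0;0 0 -0.1 0 0 0;0 0 -0.1 0 0 0;0 0 -0.1 0 0 0;0 0 -0.1 0 0 0;0 0 -0.1 0 0 0;0 0 -0.1 0 0 0;0 0 0 0 0 0;0 0 0 0 0 0"
  grip: 30

```text
time_s: 13.45
tcp_pos: [0.5318, 0.2744, 0.0293]
ee_rot: [[-0.141, -0.99, -0.001], [-0.99, 0.141, -0.0], [0.0, 0.0, -1.0]]
wrist_force: [1.9, -0.9, -3.4]
gripper_width: 0.525
gripper_force: 30.0
```

Request:
play_rows:
  commands: "0 0 -0.06 0 0 0;0 0 -0.05 0 0 0;0 0 0 0 0 0;0 0 0 0 0 0"
  grip: 30

```text
time_s: 13.85
tcp_pos: [0.532, 0.2745, 0.0271]
ee_rot: [[-0.141, -0.99, 0.0], [-0.99, 0.141, 0.0], [-0.0, -0.0, -1.0]]
wrist_force: [0.6, -1.2, 3.7]
gripper_width: 0.525
gripper_force: 30.0
```

Run:
```python
from h import *
st(); im,d,ci=cap("wrist");S=r.sense();hsv=cv2.cvtColor(im,cv2.COLOR_BGR2HSV)
m=cv2.inRange(hsv,(5,90,30),(28,255,255));m[240:]=0;P=pts(d,ci)
n,l,s,c=cv2.connectedComponentsWithStats(m);i=1+np.argmax(s[1:,4])
print(s[i]);q=P[l==i];print(np.percentile(q[:,2],[10,50,90]),tocase(q[q[:,2]>np.percentile(q[:,2],50)-.003]).min(0),tocase(q).max(0))
```

```text
t 13.85 tcp [0.532  0.2745 0.0271] yaw -98.09 tilt [0.0003 0.0001] F [ 0.62 -1.18  3.66] w 0.5245590555440887 gf 29.992776811122894 j [ 42.8  29.3 -15.3   0.  -45.3 -50.9]
[ 229  185  101   55 5173]
[0.04958173 0.06656657 0.06752768] [-0.06618871 -0.00371712] [-0.0157502   0.05625861]
```

Request:
play_rows:
  commands: "0 0 -0.05 0 0 0;0 0 -0.05 0 0 0;0 0 0 0 0 0"
  grip: 30

```text
time_s: 14.2
tcp_pos: [0.532, 0.2745, 0.027]
ee_rot: [[-0.14, -0.99, 0.001], [-0.99, 0.14, -0.0], [0.0, -0.001, -1.0]]
wrist_force: [-5.9, -3.1, 19.9]
gripper_width: 0.529
gripper_force: 30.0
```

Request:
play_rows:
  commands: "0 0 0.1 0 0 0;0 0 0 0 0 0;0 0 0 0 0 0;0 0 0.4 0 0 0;0 0 1 0 0 0;0 0 1 0 0 0;0 0 1 0 0 0;0 0 0.6 0 0 0;0 0 0 0 0 0"
  grip: 68

```text
time_s: 15.1
tcp_pos: [0.5337, 0.2759, 0.1505]
ee_rot: [[-0.14, -0.99, 0.006], [-0.99, 0.14, 0.004], [-0.005, -0.005, -1.0]]
wrist_force: [0.6, 0.3, -0.3]
gripper_width: 0.781
gripper_force: 0.0
```

Request:
play_rows:
  commands: "-0.054 -0.949 0 0 0 -0.761;-0.054 -0.949 0 0 0 -0.761;-0.054 -0.949 0 0 0 -0.761;-0.054 -0.949 0 0 0 -0.761;-0.054 -0.949 0 0 0 -0.761;-0.054 -0.949 0 0 0 -0.761;-0.054 -0.949 0 0 0 -0.761;-0.054 -0.949 0 0 0 -0.761;-0.054 -0.949 0 0 0 -0.761;-0.054 -0.949 0 0 0 -0.761;-0.054 -0.949 0 0 0 -0.761;-0.054 -0.949 0 0 0 -0.761;-0.054 -0.949 0 0 0 -0.761;0 0 0 0 0 0;0 0 0 0 0 0;0 0 0 0 0 0;0 0 0 0 0 0"
  grip: 84

```text
time_s: 16.8
tcp_pos: [0.5108, -0.0947, 0.1464]
ee_rot: [[-0.999, 0.053, -0.0], [0.053, 0.999, 0.0], [0.0, 0.0, -1.0]]
wrist_force: [0.3, 0.6, 0.6]
gripper_width: 0.959
gripper_force: 0.0
```

Run:
```python
from h import *
st(); save("wrist","w5");im,d,ci=load("w5");hsv=cv2.cvtColor(im,cv2.COLOR_BGR2HSV)
m=cv2.inRange(hsv,(5,90,30),(28,255,255));m[250:]=0;P=pts(d,ci)
n,l,s,c=cv2.connectedComponentsWithStats(m)
for i in range(1,n):
  if s[i,4]>600:
    M=((l==i)&(P[:,:,2]>.034)).astype(np.uint8);
    print(s[i],c[i],np.median(P[l==i],0))
    if M.sum()>300:print(cv2.minAreaRect(ray(np.argwhere(M>0)[:,::-1],ci,.042)[:,:2].astype(np.float32)))
```

```text
t 16.8 tcp [ 0.5108 -0.0947  0.1464] yaw 176.98 tilt [-0.0004  0.0001] F [0.31 0.6  0.58] w 0.9594670122412055 gf 0.0 j [   7.4   14.5  -18.7   -0.   -56.8 -100.4]
[ 249  176   60   64 3640] [278.51483516 207.43104396] [ 0.50643744 -0.09348069  0.0428339 ]
((0.5081382989883423, -0.09360884130001068), (0.05506085231900215, 0.059033263474702835), 85.87943267822266)
[ 48 225  61  25 883] [ 72.14949037 239.82899207] [ 0.5347151  -0.30618572  0.02426373]
```

Request:
play_rows:
  commands: "0 0.02 -0.5 0 0 0;0 0 -1 0 0 0;0 0 -1 0 0 0;0 0 -1 0 0 0;0 0 -0.8 0 0 0;0 0 -0.48 0 0 0;0 0 0 0 0 0;0 0 0 0 0 0"
  grip: 84

```text
time_s: 17.65
tcp_pos: [0.5113, -0.0945, 0.0035]
ee_rot: [[-0.999, 0.053, 0.0], [0.053, 0.999, -0.0], [-0.0, -0.0, -1.0]]
wrist_force: [0.3, -0.3, 0.1]
gripper_width: 0.97
gripper_force: 0.0
```

Request:
play_rows:
  commands: "0 0 0 0 0 0;0 0 0 0 0 0;0 0 0 0 0 0;0 0 0 0 0 0;0 0 0 0 0 0;0 0 0 0 0 0;0 0 0 0 0 0"
  grip: 35

```text
time_s: 18.35
tcp_pos: [0.511, -0.0949, 0.0036]
ee_rot: [[-0.999, 0.054, 0.0], [0.054, 0.999, -0.0], [-0.0, -0.0, -1.0]]
wrist_force: [-1.5, 0.1, 3.6]
gripper_width: 0.637
gripper_force: 30.0
```

Request:
play_rows:
  commands: "0 0 0.5 0 0 0;0 0 1 0 0 0;0 0 1 0 0 0;0 0 1 0 0 0;0 0 1 0 0 0;0.019 0.748 0 0 0 0.824;0.019 0.748 0 0 0 0.824;0.019 0.748 0 0 0 0.824;0.019 0.748 0 0 0 0.824;0.019 0.748 0 0 0 0.824;0.019 0.748 0 0 0 0.824;0.019 0.748 0 0 0 0.824;0.019 0.748 0 0 0 0.824;0.019 0.748 0 0 0 0.824;0.019 0.748 0 0 0 0.824;0.019 0.748 0 0 0 0.824;0.019 0.748 0 0 0 0.824;0 0 0 0 0 0;0 0 0 0 0 0;0 0 0 0 0 0"
  grip: 35

```text
time_s: 20.35
tcp_pos: [0.5172, 0.1736, 0.1377]
ee_rot: [[-0.143, -0.99, -0.001], [-0.99, 0.143, -0.001], [0.001, 0.001, -1.0]]
wrist_force: [0.6, 0.2, -1.0]
gripper_width: 0.639
gripper_force: 30.0
```

Run:
```python
from h import *
st(); save("wrist","w6");im,d,ci=load("w6");P=pts(d,ci);S=r.sense();R=np.array(S["ee_rot"])
hsv=cv2.cvtColor(im,cv2.COLOR_BGR2HSV);m=cv2.inRange(hsv,(5,90,30),(28,255,255));m[252:]=0
p=(P[m>0]-S["tcp_pos"])@R;p=p[p[:,2]<.1];zt=np.percentile(p[:,2],20);q=p[p[:,2]<zt+.004];print(zt,np.percentile(q,[1,50,99],axis=0).round(4))
# yaw of front edge: max-x pixels per y bin
b=[(y,q[abs(q[:,1]-y)<.002,0].max()) for y in np.arange(-.02,.021,.004)];print(np.round(b,4).tolist());print(np.degrees(np.arctan(np.polyfit(*np.array(b).T,1)[0])))
```

```text
t 20.35 tcp [0.5172 0.1736 0.1377] yaw -98.24 tilt [-0.0013 -0.0006] F [ 0.58  0.18 -1.04] w 0.6393991860505441 gf 29.99975949525833 j [ 35.6  17.5 -15.9  -0.  -56.7 -43.8]
-0.03912730621861974 [[ 0.0146 -0.0257 -0.0404]
 [ 0.021   0.0015 -0.0388]
 [ 0.0263  0.0285 -0.0356]]
[[-0.02, 0.0263], [-0.016, 0.0263], [-0.012, 0.0265], [-0.008, 0.0264], [-0.004, 0.0265], [0.0, 0.0726], [0.004, 0.0263], [0.008, 0.0262], [0.012, 0.0265], [0.016, 0.0264], [0.02, 0.0264]]
0.05081896535516115
```

View pics/w6.png

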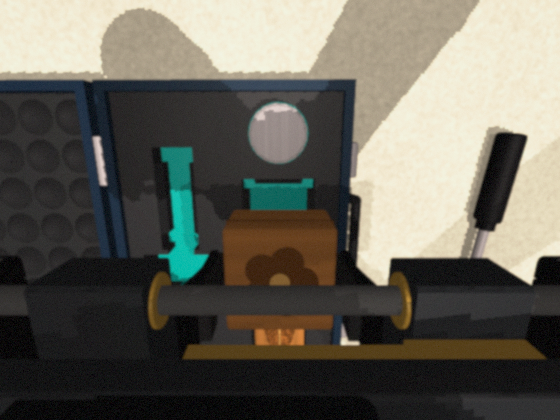

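The square mould is held square over its pocket: its front edge is at v 212, and the pocket's far edge shows at v 185, centred on u 279. I'm lowering it.

Request:
play_rows:
  commands: "0.017 0 -0.6 0 0 0;0 0 -0.8 0 0 0;0 0 -0.8 0 0 0;0 0 -0.7 0 0 0;0 0 -0.1 0 0 0;0 0 0 0 0 0;0 0 -0.1 0 0 0;0 0 -0.1 0 0 0;0 0 -0.1 0 0 0;0 0 -0.1 0 0 0;0 0 -0.1 0 0 0;0 0 -0.1 0 0 0;0 0 -0.07 0 0 0;0 0 0 0 0 0"
  grip: 35

```text
time_s: 21.8
tcp_pos: [0.5181, 0.1743, 0.0277]
ee_rot: [[-0.142, -0.99, -0.0], [-0.99, 0.142, -0.0], [0.0, 0.0, -1.0]]
wrist_force: [0.9, -1.7, -0.8]
gripper_width: 0.639
gripper_force: 30.0
```

Request:
play_rows:
  commands: "0 0 -0.05 0 0 0;0 0 -0.05 0 0 0;0 0 0 0 0 0"
  grip: 35

```text
time_s: 22.1
tcp_pos: [0.5182, 0.1742, 0.0276]
ee_rot: [[-0.141, -0.99, 0.0], [-0.99, 0.141, -0.001], [0.0, -0.0, -1.0]]
wrist_force: [-4.4, -1.7, 16.0]
gripper_width: 0.64
gripper_force: 30.0
```

Request:
play_rows:
  commands: "0 0 0.1 0 0 0;0 0 0 0 0 0;0 0 0 0 0 0;0 0 0.4 0 0 0;0 0 1 0 0 0;0 0 1 0 0 0;0 0 1 0 0 0;0 0 0.6 0 0 0;0 0 0 0 0 0"
  grip: 68

```text
time_s: 23.0
tcp_pos: [0.5201, 0.1754, 0.1519]
ee_rot: [[-0.141, -0.99, 0.006], [-0.99, 0.141, 0.004], [-0.004, -0.006, -1.0]]
wrist_force: [0.5, -0.7, -0.4]
gripper_width: 0.777
gripper_force: 0.0
```

Request:
play_rows:
  commands: "0.195 -0.971 0 0 0 -0.25;0.195 -0.971 0 0 0 -0.25;0.195 -0.971 0 0 0 -0.25;0.195 -0.971 0 0 0 -0.25;0.195 -0.971 0 0 0 -0.25;0.195 -0.971 0 0 0 -0.25;0.195 -0.971 0 0 0 -0.25;0.195 -0.971 0 0 0 -0.25;0.195 -0.971 0 0 0 -0.25;0.195 -0.971 0 0 0 -0.25;0.195 -0.971 0 0 0 -0.25;0.195 -0.971 0 0 0 -0.25;0.195 -0.971 0 0 0 -0.25;0.195 -0.971 0 0 0 -0.25;0 0 0 0 0 0;0 0 0 0 0 0;0 0 0 0 0 0;0 0 0 0 0 0"
  grip: 45

```text
time_s: 24.8
tcp_pos: [0.5999, -0.2325, 0.1481]
ee_rot: [[-0.618, -0.786, -0.0], [-0.786, 0.618, 0.0], [0.0, 0.0, -1.0]]
wrist_force: [0.1, 0.5, 0.3]
gripper_width: 0.518
gripper_force: 0.0
```

Run:
```python
from h import *
st(); save("wrist","w7");im,d,ci=load("w7");P=pts(d,ci);S=r.sense();R=np.array(S["ee_rot"])
hsv=cv2.cvtColor(im,cv2.COLOR_BGR2HSV);m=cv2.inRange(hsv,(5,90,30),(28,255,255));m[252:]=0
n,l,s,c=cv2.connectedComponentsWithStats(m)
for i in range(1,n):
  if s[i,4]>300:
    w=ray(np.argwhere(l==i)[:,::-1],ci,.015);t=(w-S["tcp_pos"])@R
    print(s[i],c[i],np.median(P[l==i],0).round(4),cv2.minAreaRect(w[:,:2].astype(np.float32)),"tool pct",np.percentile(t,[1,99],axis=0).round(4).tolist())
```

```text
t 24.8 tcp [ 0.5999 -0.2325  0.1481] yaw -128.14 tilt [-0.0004  0.0002] F [0.15 0.5  0.26] w 0.5177312685107043 gf 0.0 j [ -6.8  26.   -0.9  -0.  -63.1 -31.3]
[ 264   77   26  105 2536] [276.62618297 126.82807571] [ 0.5543 -0.2915  0.0268] ((0.5573188066482544, -0.28835970163345337), (0.09586796909570694, 0.024007955566048622), 52.362953186035156) tool pct [[0.0244, -0.0125, 0.1332], [0.1174, 0.011, 0.1332]]
[265 227  26  25 574] [277.35017422 240.03310105] [ 0.6223 -0.2046  0.0286] ((0.6240074634552002, -0.20194843411445618), (0.026593128219246864, 0.026416467502713203), 51.87656021118164) tool pct [[-0.0521, -0.0132, 0.1332], [-0.0263, 0.0131, 0.1332]]
```

View pics/w7.png

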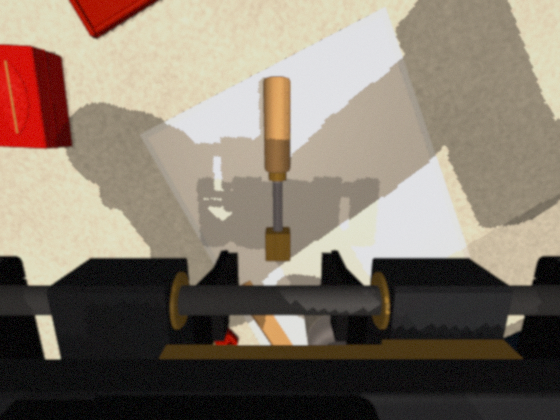

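The iron runs straight along u 277 (handle at v 127, head at v 243), centred between the fingers with the grip point at the TCP. I'm going down carefully.

Request:
play_rows:
  commands: "0 0 -0.5 0 0 0;0 0 -1 0 0 0;0 0 -1 0 0 0;0 0 -1 0 0 0;0 0 -0.8 0 0 0;0 0 -0.6 0 0 0;0 0 -0.3 0 0 0;0 0 -0.15 0 0 0;0 0 -0.07 0 0 0;0 0 0 0 0 0"
  grip: 45

```text
time_s: 25.85
tcp_pos: [0.6007, -0.2334, -0.0137]
ee_rot: [[-0.618, -0.786, 0.001], [-0.786, 0.618, -0.0], [-0.001, -0.001, -1.0]]
wrist_force: [-0.1, 0.3, -1.1]
gripper_width: 0.516
gripper_force: 0.0
```

Request:
play_rows:
  commands: "0 0 -0.06 0 0 0;0 0 0 0 0 0;0 0 0 0 0 0;0 0 0 0 0 0;0 0 0 0 0 0;0 0 0 0 0 0;0 0 0 0 0 0;0 0 0 0 0 0;0 0 0 0 0 0"
  grip: 0

```text
time_s: 26.75
tcp_pos: [0.6003, -0.2336, -0.0161]
ee_rot: [[-0.619, -0.786, 0.0], [-0.786, 0.619, -0.0], [-0.0, -0.0, -1.0]]
wrist_force: [0.9, -1.6, 0.8]
gripper_width: 0.105
gripper_force: 30.0
```

Request:
play_rows:
  commands: "0 0 0.4 0 0 0;0 0 1 0 0 0;0 0 1 0 0 0;0 0 1 0 0 0;0 0 1 0 0 0;0 0 1 0 0 0;0 0 0.8 0 0 0;0 0 0 0 0 0;0 0 0 0 0 0"
  grip: 0

```text
time_s: 27.65
tcp_pos: [0.5995, -0.233, 0.1696]
ee_rot: [[-0.619, -0.785, -0.0], [-0.785, 0.619, 0.001], [-0.001, 0.001, -1.0]]
wrist_force: [-0.4, 0.7, -2.3]
gripper_width: 0.1
gripper_force: 30.0
```

Request:
play_rows:
  commands: "0.031 0.948 0 0 0 0.219;0.031 0.948 0 0 0 0.219;0.031 0.948 0 0 0 0.219;0.031 0.948 0 0 0 0.219;0.031 0.948 0 0 0 0.219;0.031 0.948 0 0 0 0.219;0.031 0.948 0 0 0 0.219;0.031 0.948 0 0 0 0.219;0.031 0.948 0 0 0 0.219;0.031 0.948 0 0 0 0.219;0.031 0.948 0 0 0 0.219;0.031 0.948 0 0 0 0.219;0.031 0.948 0 0 0 0.219;0.031 0.948 0 0 0 0.219;0.031 0.948 0 0 0 0.219;0.031 0.948 0 0 0 0.219;0 0 0 0 0 0;0 0 0 0 0 0;0 0 0 0 0 0;0 0 0 0 0 0"
  grip: 0

```text
time_s: 29.65
tcp_pos: [0.6147, 0.2204, 0.1692]
ee_rot: [[-0.142, -0.99, -0.001], [-0.99, 0.142, -0.001], [0.001, 0.001, -1.0]]
wrist_force: [-0.3, 0.0, -1.8]
gripper_width: 0.097
gripper_force: 30.0
```

Run:
```python
from h import *
st(); save("wrist","w8");im,d,ci=load("w8");P=pts(d,ci);S=r.sense();R=np.array(S["ee_rot"])
hsv=cv2.cvtColor(im,cv2.COLOR_BGR2HSV);m=cv2.inRange(hsv,(5,90,30),(28,255,255));m[252:]=0
n,l,s,c=cv2.connectedComponentsWithStats(m)
for i in range(1,n):
  if s[i,4]>150:
    q=P[l==i];t=(q-S["tcp_pos"])@R;g=abs(t[:,1])<.03
    print(s[i],"z",np.median(q[:,2]).round(4),"case",np.median(tocase(q),0).round(4),"tool pct",np.percentile(t,[2,50,98],axis=0).round(4).tolist())
    if abs(np.median(t[:,1]))<.02: # tilt along tool x & yaw
        A=np.c_[t[:,0],np.ones(len(t))];print(" dy/dx",np.linalg.lstsq(A,t[:,1],rcond=None)[0],"dz/dx",np.linalg.lstsq(A,t[:,2],rcond=None)[0])
```

```text
t 29.65 tcp [0.6147 0.2204 0.1692] yaw -98.18 tilt [-0.0012 -0.0007] F [-0.33  0.03 -1.78] w 0.09721682320520936 gf 29.997644126415253 j [ 33.9  26.    2.3  -0.  -66.4 -42.1]
[  250    13    61   225 12175] z 0.2123 case [ 0.0461 -0.0496] tool pct [[0.0252, -0.0106, -0.0456], [0.0767, 0.0014, -0.0428], [0.1145, 0.0135, 0.1205]]
 dy/dx [0.00138626 0.00127139] dz/dx [ 0.00436202 -0.03918794]
[ 341  111   76   68 4735] z 0.0668 case [-0.0398 -0.032 ] tool pct [[0.0303, 0.0621, 0.101], [0.0592, 0.0872, 0.1028], [0.085, 0.1173, 0.1307]]
[ 341  202   61   50 2780] z 0.0666 case [-0.0395  0.0446] tool pct [[-0.0413, 0.0674, 0.1011], [-0.0173, 0.0871, 0.1029], [0.0001, 0.1131, 0.1319]]
```

View pics/w8.png

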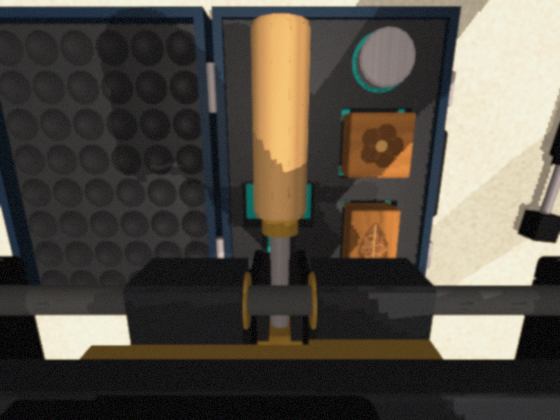

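The iron is held level over its slot, with the handle at (280,115) and the head end towards +y. Both moulds sit low in their pockets, tops measured at about 67 mm. I'm lowering the iron.

Request:
play_rows:
  commands: "0.02 0.03 -0.6 0 0 0;0 0 -1 0 0 0;0 0 -1 0 0 0;0 0 -1 0 0 0;0 0 -0.8 0 0 0;0 0 -0.23 0 0 0;0 0 0 0 0 0;0 0 -0.1 0 0 0;0 0 -0.1 0 0 0;0 0 -0.1 0 0 0;0 0 -0.1 0 0 0;0 0 -0.1 0 0 0;0 0 -0.1 0 0 0;0 0 -0.1 0 0 0;0 0 -0.1 0 0 0;0 0 0 0 0 0"
  grip: 0

```text
time_s: 31.3
tcp_pos: [0.6157, 0.2226, 0.0064]
ee_rot: [[-0.141, -0.99, 0.0], [-0.99, 0.141, 0.0], [-0.0, -0.0, -1.0]]
wrist_force: [1.2, 0.3, -1.6]
gripper_width: 0.102
gripper_force: 30.0
```

Request:
play_rows:
  commands: "0 0 -0.06 0 0 0;0 0 -0.05 0 0 0;0 0 0 0 0 0"
  grip: 0

```text
time_s: 31.6
tcp_pos: [0.6159, 0.2225, 0.0049]
ee_rot: [[-0.141, -0.99, 0.001], [-0.99, 0.141, -0.0], [-0.0, -0.001, -1.0]]
wrist_force: [-0.9, -0.6, 5.1]
gripper_width: 0.103
gripper_force: 30.0
```

Request:
play_rows:
  commands: "0 0 -0.05 0 0 0;0 0 -0.05 0 0 0;0 0 0 0 0 0"
  grip: 0

```text
time_s: 31.9
tcp_pos: [0.616, 0.2225, 0.0047]
ee_rot: [[-0.14, -0.99, 0.002], [-0.99, 0.14, -0.0], [0.0, -0.002, -1.0]]
wrist_force: [-5.9, -1.2, 17.2]
gripper_width: 0.101
gripper_force: 30.0
```

Request:
play_rows:
  commands: "0 0 0.1 0 0 0;0 0 0 0 0 0;0 0 0 0 0 0;0 0 0 0 0 0;0 0 0.3 0 0 0;0 0 1 0 0 0;0 0 1 0 0 0;0 0 1 0 0 0;0.1 0.8 0.8 0 0 0;0.1 0.8 0.8 0 0 0;0.1 0.8 0.8 0 0 0;0 0.8 0 0 0 0;0 0 0 0 0 0;0 0 0 0 0 0;0 0 0 0 0 0;0 0 0 0 0 0"
  grip: 28

```text
time_s: 33.5
tcp_pos: [0.6245, 0.3174, 0.1743]
ee_rot: [[-0.142, -0.99, -0.001], [-0.99, 0.142, -0.001], [0.001, 0.001, -1.0]]
wrist_force: [-0.5, 0.3, -0.4]
gripper_width: 0.324
gripper_force: 0.0
```

Run:
```python
from h import *
st(); save("wrist","w9");im,d,ci=load("w9");P=pts(d,ci)
hsv=cv2.cvtColor(im,cv2.COLOR_BGR2HSV);m=cv2.inRange(hsv,(5,90,30),(28,255,255));m[252:]=0
n,l,s,c=cv2.connectedComponentsWithStats(m)
for i in range(1,n):
  if s[i,4]<150: continue
  z=P[:,:,2];q=P[l==i];zt=np.percentile(q[:,2],60);q=q[q[:,2]>zt-.006]
  w=ray(np.argwhere((l==i)&(z>zt-.006))[:,::-1],ci,zt-.001)
  t=tocase(w);print(s[i],"ztop",zt.round(4),"case min/max",np.percentile(t,[1,99],axis=0).round(4).tolist(),"ctr",np.percentile(t,[1,99],axis=0).mean(0).round(4))
  tc=tocase(q);A=np.c_[tc,np.ones(len(q))];a=np.linalg.lstsq(A,q[:,2],rcond=None)[0];print("  slope",a[:2].round(4))
f=P[130:140,300:310];
for xy in((0,.02),(0,-.07),(0,.1)): u,v=proj([*case(*xy),.045],ci).astype(int);print("foam z",np.median(P[v-3:v+4,u-3:u+4,2]) if 3<v<415 and 3<u<555 else None)
```

```text
t 33.5 tcp [0.6245 0.3174 0.1743] yaw -98.16 tilt [-0.0007 -0.0007] F [-0.46  0.3  -0.37] w 0.32395991298001503 gf 0.0 j [ 40.1  30.4  10.4   0.  -70.1 -48.3]
[ 258    0   32   78 2229] ztop 0.0478 case min/max [[0.0356, -0.0527], [0.0584, 0.0061]] ctr [ 0.047  -0.0233]
  slope [-0.0706  0.1875]
[ 341    0   81   69 5117] ztop 0.0669 case min/max [[-0.0698, -0.0463], [-0.0144, -0.0019]] ctr [-0.0421 -0.0241]
  slope [0.3983 0.5651]
[ 341   97   65   99 5683] ztop 0.067 case min/max [[-0.0653, 0.0288], [-0.0197, 0.1101]] ctr [-0.0425  0.0694]
  slope [ 0.4705 -0.0276]
[ 259  136   31   34 1001] ztop 0.0498 case min/max [[0.035, 0.0591], [0.0598, 0.088]] ctr [0.0474 0.0736]
  slope [-0.0269 -0.1036]
foam z 0.04591526620548699
foam z None
foam z 0.045974109913750935
```

View pics/w9.png

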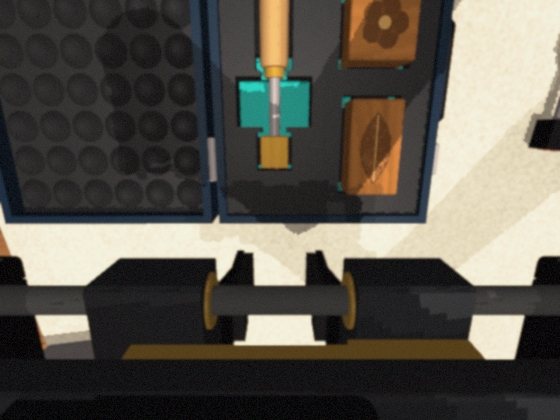

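The tools sit in their cutouts: the iron's head is at (274,153), its shaft crosses the recess at (275,105), and the leaf mould is at (373,145). I'll check that the iron and moulds are level, strip by strip.

Run:
```python
from h import *
for f in("w9",):
    im,d,ci=load(f);P=pts(d,ci);t=tocase(P);z=P[:,:,2]
    def strip(x,ys,w=.003):
        return [(round(y,3),round(float(np.median(z[(abs(t[:,:,0]-x)<w)&(abs(t[:,:,1]-y)<.004)&(z>.02)])),4)) for y in ys if ((abs(t[:,:,0]-x)<w)&(abs(t[:,:,1]-y)<.004)).sum()>5]
    print("iron",strip(.0475,np.arange(-.05,.09,.01)))
    print("leaf -x",strip(-.058,np.arange(.03,.11,.015)),"\nleaf +x",strip(-.026,np.arange(.03,.11,.015)))
    print("sq",strip(-.062,np.arange(-.055,0,.015)),strip(-.022,np.arange(-.055,0,.015)))
    print("foam",strip(0,np.arange(-.05,.1,.03)))
```

```text
iron [(np.float64(-0.05), 0.0494), (np.float64(-0.04), 0.0494), (np.float64(-0.03), 0.0495), (np.float64(-0.02), 0.0495), (np.float64(-0.01), 0.0495), (np.float64(0.0), 0.0461), (np.float64(0.01), 0.0418), (np.float64(0.02), 0.0414), (np.float64(0.03), 0.0418), (np.float64(0.04), 0.0415), (np.float64(0.05), 0.0415), (np.float64(0.06), 0.0489), (np.float64(0.07), 0.0497), (np.float64(0.08), 0.0497), (np.float64(0.09), 0.283)]
leaf -x [(np.float64(0.03), 0.0669), (np.float64(0.045), 0.0667), (np.float64(0.06), 0.067), (np.float64(0.075), 0.0669), (np.float64(0.09), 0.0667), (np.float64(0.105), 0.067)] 
leaf +x [(np.float64(0.03), 0.0667), (np.float64(0.045), 0.0669), (np.float64(0.06), 0.0668), (np.float64(0.075), 0.0669), (np.float64(0.09), 0.2828), (np.float64(0.105), 0.0667)]
sq [(np.float64(-0.04), 0.0669), (np.float64(-0.025), 0.067), (np.float64(-0.01), 0.0669)] [(np.float64(-0.04), 0.0667), (np.float64(-0.025), 0.0668), (np.float64(-0.01), 0.0668)]
foam [(np.float64(-0.05), 0.0456), (np.float64(-0.02), 0.0457), (np.float64(0.01), 0.0458), (np.float64(0.04), 0.046), (np.float64(0.07), 0.0459), (np.float64(0.1), 0.3036)]
```

All three are home and level: with the roughly 0.8 mm camera bias taken off, the mould tops are at 66 mm and the iron's top at 49 mm. The gripper is clear, so I'm handing in.

```bash
python3 -c "
from station import r
print(r.finish_job())"
```

```text
the job is handed in; nothing more can be done
None
```

I put the leaf mould, the square mould and the branding iron back in their own cutouts and pressed each one down to the floor. All three measured level and at the right height, the gripper was clear of them, and I handed the job in at about 33.5 s; the hand-in gave no verdict.

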